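Push-to-open caddy: fetch the salt

ROBOT

A 6-joint arm with a two-finger parallel gripper is mounted at the origin on a cart in front of the work surface, level with it; the furniture and walls round the work are solid. World frame = base frame: x ahead of the robot, y to its left, z up, the work surface at z = 0. Lengths are in mm, angles in rad, forces in N, time in s.
With the tool pointing down it reaches from about 375 to 900 mm from the base axis. Payload 3.1 kg.
Tool frame: the origin (TCP) lies at the very end of the fingers, on their centre line; the grasp point (between the pads) lies 19 mm behind it; z points along the fingers, y is the direction in which the jaws open and shut (so a half turn about z gives the same grasp; the last joint's range is limited). The gripper opens to 85 mm and grips with 20 to 120 N. Pads are 22 mm wide; open, the fingers measure 114 mm over their backs; the gripper's body (76 mm by 85 mm) begins 54 mm behind the grasp point. The pads swing forward as they close: fully open they stand 13 mm farther back than shut.
Start: joints at [-1.355, 0.527, 1.433, -0, 1.181, -0.178], TCP at [239.833, -577.128, 231.31] pointing down, gripper open.
Joint ranges: [-3.08, 3.08], [-0.75, 2.2], [0.22, 2.44], [-1.43, 4.57], [0, 2.65], [-2.85, 2.85]. Speed limits (rad/s): [2.79, 2.79, 3.14, 3.14, 3.14, 3.14].

INTERFACE

Orientations are given as a rotation vector (axis times angle).
In Python, from rig import status, viewer, ticket gives the robot as it stands.
- The arm moves only by the tool step_arm, never from a script. Its argument "steps" is a list of rows, each a list of 3 entries, a list of its own where there are three numbers: the shift along the world's x, y, z in mm, then the turn, a rotation vector about the world's x, y, z in degrees, then the opening, from -1 (shut) to 1 (fully open). In form: [[[tx, ty, tz], [wx, wy, wz], hand], ...]. A call has 1 to 12 rows; each row shifts and turns the pose as measured when the row begins; what a row does not reach is not made up. A row lasts 1/8 s, in which the tool goes at most 62.5 mm and 10.7 degrees, less where a joint would pass 70% of its speed; a pose out of reach is approached as far as the arm can. A call is refused whole if a number of a shift passes 62.5 or a number of a turn 10.7, either way. A call with a gripper value outside its range is refused whole. The fingers move at their own pace and stop on an object; the grip force is fixed at half the most. Time passes only in rows, so rows that do not move let the fingers close. It gives the time, the measured TCP pose, the force and the opening at its end, in the units of the state.
- status.get_state(): the state, without advancing time (a new reading comes with each control period).
- viewer.get_image(name): name is "side" or "top"; returns (picture, depth): 384x512x3 uint8, red, green, blue; 384x512 float32, mm along the optical axis (not along the pixel's ray), 0 where there is no reading.
- viewer.camera_info(name): a dict with "fx", "fy", "cx", "cy" (pixels), "world_from_camera" (4x4, takes a point from camera to world coordinates). Camera axes: x right, y up, looking along -z (the intrinsics and any distortion apply to the point x, -y, -z); pixel columns grow to the right and rows downward; lengths in mm; the calibration is good to about 2 mm. A picture is of the moment at which its call begins. camera_info takes no time and is no camera call.
- ticket.hand_in(): hands the job in, once; it reports no verdict.
Trained networks look in the newest picture that a camera, given by its name, has taken for a name from the list of things; names that differ only in an ending like _2 or _b are one class to them, and where a whole thing is asked for, a point or a joint stands for the part that bears it (a point fixed in the world has none). Each returns a list of dicts, best first, with "confidence" (0 to 1); they miss things now and then, are a little off and sometimes report something else, mostly with a low value. They report only what shows in the picture. A call takes as long as a camera call.
- viewer.find_in(camera, query): "position" ([x, y, z] in mm, in the coordinates of the camera as it stood for that picture, good to about 4 mm: the middle of the surface that is visible of it).
The state is a dict: "time": time; "qpos": joint angles; "qd": joint speeds; "joint_torque": joint torques, N m; "position": TCP position; "tool_rot": TCP orientation; "wrist_force": force on the tool from outside, world axes, zero at the start; "moment": the same for the moment, N m; "grip_width": opening from 0.0 (shut) to 1.0 (fully open).
Only numpy, scipy, OpenCV 4.12 (cv2) and the standard library are available. Lean on these libraries where they do the work, as an engineer would, in place of code of your own. Each camera call takes 0.05 s, during which the arm holds its last target. There are 200 camera calls.

TASK

Press the touch-latch flap on the grey worktop caddy just until it clicks, then keep a finger on it as it springs up, so that it rises slowly, until it rests fully open. Take the salt shaker out of the caddy and stand it upright, wholly on the round cork mat, without dropping it. Leave the flap open, never force it, and leave the pepper mill, honey jar and mug where they are.

Things in the scene. Friction and masses are not known exactly. Their poses are not given: they have to be found in the camera images.
- caddy: Fixed grey box on the worktop, outside 210 (x) x 220 (y) x 130 mm high, side walls 10 mm, floor 8 mm thick. Origin: centre of its underside; z up, -x is its front, +x its rear where the flap is hinged. Behind the front wall lies a latch bay (a divider 90 mm high stands 44 mm in front of the centre); the salt stands behind the divider.
- flap (a joint): Angle (rad) of the wooden flap that closes the caddy's top, 198 wide (y), 188 long, 12 mm thick, flush with the rim, no handle. 0 = shut and latched; 1.7 = fully open at its stop, leaning back just past vertical, where it stays. A hidden touch latch holds it; once clicked, a spring lifts its front edge with about 1 to 2 N; let go, it flies open and slams.
- flap_press (a point): Centre of the round steel press mark on the flap's top face, 22 mm from its front edge, 166 mm from the hinge line. Pressed there it gives 2 N (spring); then, 0 to 6 mm below flush (hidden, differs each time), the latch makes it 5 to 10 N; about 1.5 mm deeper it clicks and drops at once to 2 N or less. 1 mm below that a buffer begins (12 N, then 10 N/mm). If not clicked it comes back up latched: press again.
- flap_hinge (a point): Middle of the hinge line, at the flap's rear edge, level with its top face and the rim, 95 mm behind the caddy's centre, 130 mm above the worktop. The hinge line runs along the caddy's y; as the flap opens, its front edge rises and its top face turns to the rear.
- salt: Glass salt shaker with a grey cap, 44 mm across, 90 mm high (cap 34 mm across above 74 mm), about 0.1 kg, standing on the caddy's floor. Origin: centre of its underside; z up.
- mat: Fixed round cork mat, 130 mm across, 8 mm thick. Origin: centre of its underside.
- pepper_mill: Dark wooden pepper mill, 58 mm across, 170 mm high; a bystander. Origin: centre of its underside.
- honey_jar: Honey jar with a grey lid, 66 x 72 x 102 mm; a bystander. Origin: centre of its underside.
- mug: Green and white mug, 78 x 116 x 101 mm; a bystander. Origin: underside.

How it is judged:
By the outcome, as a careful person would: the job done as asked, in the order asked, and still so for the second after the job is handed in, with the robot touching nothing.
It also fails if it takes over 72 s, if anything falls off the work surface, if the arm or the gripper's body presses on something with over 40 N, if the wrist force passes 120 N, or if a joint passes its speed limit or range.

## Working session

There is one attempt and no reset: what is moved stays moved. The work goes in short steps, Python scripts to look and compute and a tool call to move; the robot and the scene stay as the last step left them, time stands still between calls to the robot, and variables do not carry over. Pictures are saved under pics/ and viewed, about 8 in all and at most 12, crops included, and the job is handed in when it is done.

Besides the shell and the picture viewer there is one more tool, called by a JSON object that holds its "fn" and its "kwargs". step_arm: Moves the arm, as the interface text tells. Its arguments: {"type":"object","properties":{"steps":{"type":"array","items":{"type":"array"}}},"required":["steps"]}

```bash
mkdir -p pics; ls; cat > h.py <<'E'
import numpy as np,cv2
from rig import status,viewer,ticket
def shot(n,f=None):
    p,d=viewer.get_image(n)
    if f: cv2.imwrite('pics/'+f,p[:,:,::-1])
    return p,d
def pts(n,d):
    c=viewer.camera_info(n);v,u=np.mgrid[:d.shape[0],:d.shape[1]]
    P=np.stack([(u-c['cx'])/c['fx']*d,-(v-c['cy'])/c['fy']*d,-d,np.ones_like(d)],-1)
    return (P@np.array(c['world_from_camera']).T)[...,:3]
def find(n,q):
    W=np.array(viewer.camera_info(n)['world_from_camera'])
    return [(round(r['confidence'],2),(W@np.r_[r['position'],1])[:3].round(1).tolist()) for r in viewer.find_in(n,q)[:3]]
E
python3 - <<'E'
from h import *
for n in('side','top'):
    p,d=shot(n,n+'1.png');np.save(n+'1.npy',pts(n,d));c=viewer.camera_info(n);print(n,{k:c[k] for k in c if k!='world_from_camera'},np.array(c['world_from_camera']).round(3).tolist())
    for q in('caddy','flap_press','flap_hinge','mat','pepper_mill','honey_jar','mug'): print(q,find(n,q))
print(status.get_state())
E
```

```text
pics
side {'fx': 424.0253207318151, 'fy': 424.0253207318151, 'cx': 253.84645805385597, 'cy': 194.33033957168539} [[-0.517, 0.75, -0.413, 112.959], [-0.856, -0.456, 0.243, 439.588], [-0.007, 0.479, 0.878, 1020.666], [0.0, 0.0, 0.0, 1.0]]
caddy [(0.56, [405.7, 310.9, 129.0])]
flap_press [(0.93, [417.9, 302.1, 132.4])]
flap_hinge [(0.65, [416.6, 301.5, 129.9]), (0.35, [690.1, 83.8, 62.5])]
mat [(0.76, [476.6, 43.0, 7.8])]
pepper_mill [(0.93, [691.9, -33.0, 86.8])]
honey_jar [(0.75, [682.7, 217.5, 90.7])]
mug [(0.8, [690.9, 86.5, 63.0])]
top {'fx': 353.5911883682336, 'fy': 353.5911883682336, 'cx': 256.92374349811564, 'cy': 196.28037297660262} [[0.027, 0.994, -0.105, 451.729], [-1.0, 0.026, -0.007, 166.676], [-0.004, 0.105, 0.994, 1013.885], [0.0, 0.0, 0.0, 1.0]]
caddy [(0.67, [417.1, 297.9, 127.6])]
flap_press [(0.72, [419.2, 294.6, 131.1])]
flap_hinge [(0.86, [424.3, 295.2, 134.1])]
mat [(0.85, [479.8, 41.9, 4.0])]
pepper_mill [(0.61, [694.6, -39.3, 118.3])]
honey_jar [(0.74, [688.9, 212.0, 103.4])]
mug [(0.59, [704.6, 87.1, 40.9])]
{'time': 0.8, 'qpos': array([-1.35551486e+00,  5.27458273e-01,  1.43268121e+00, -1.05707140e-05,
        1.18140897e+00, -1.78511573e-01]), 'qd': array([ 1.72576803e-03, -7.51747743e-04, -8.38751371e-04, -1.22227184e-04,
        8.01336840e-04, -6.25879073e-05]), 'joint_torque': array([-6.24137137e-04, -4.42254746e+01, -1.78414857e+01, -3.17600188e-04,
        7.00842738e-04,  5.09580602e-06]), 'position': array([ 239.8234879 , -577.14160067,  231.34205638]), 'tool_rot': array([ 3.08084738e+00,  6.14577097e-01, -1.40824089e-05]), 'wrist_force': array([0.24149422, 0.46996984, 0.48829413]), 'moment': array([-0.03026411,  0.05359226,  0.03904809]), 'grip_width': 1.0012740685874264}
```

View pics/top1.png

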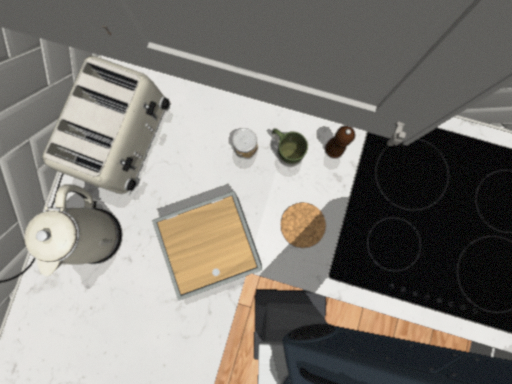

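```bash
python3 - <<'E'
from h import *
for n in('side','top'):
    P=np.load(n+'1.npy')
    m=(abs(P[...,2]-130)<5)&(P[...,0]<570)&(P[...,1]>150)
    k=cv2.connectedComponents(m.astype(np.uint8))[1];b=np.argmax(np.bincount(k.ravel())[1:])+1;m=k==b
    q=P[m];r=cv2.minAreaRect(q[:,:2].astype(np.float32));print(n,r,q[:,2].mean(),m.sum())
    # mat
    m=(abs(P[...,2]-8)<4)&(np.hypot(P[...,0]-478,P[...,1]-42)<75);q=P[m];print('mat',cv2.minEnclosingCircle(q[:,:2].astype(np.float32)),q.mean(0))
E
```

```text
side ((420.5989074707031, 297.41265869140625), (210.11634826660156, 219.66445922851562), 21.40456199645996) 129.27431129471765 8598
mat ((475.3104553222656, 40.342437744140625), 70.01414489746094) [477.88848981  45.26689437   7.10443914]
top ((421.5622253417969, 296.1082458496094), (210.11976623535156, 220.0963134765625), 21.407855987548828) 129.99384310101772 7392
mat ((481.1877136230469, 45.800262451171875), 68.28840637207031) [479.92048012  42.82468524   7.99620721]
```

The top view shows the caddy around (207,240) with its press mark at (216,271), the mat at (303,225), the mug, pepper and honey behind at rows 140–150, and a wall cabinet overhead.

```bash
python3 - <<'E'
from h import *
P=np.load('top1.npy');print('press px',P[271,216],P[270:273,214:218].mean((0,1)))
S=np.load('side1.npy')
for n,Q in(('top',P),('side',S)):
    q=Q[(Q[...,2]>300)&(Q[...,1]>-300)&(Q[...,2]<950)&(Q[...,0]>100)];print(n,len(q),q.min(0) if len(q) else 0,q.max(0) if len(q) else 0)
    w=q[q[:,0]>300]
    if len(w):print(np.percentile(w,[1,50],0))
c=np.r_[421.1,296.8];a=np.radians(21.4);e=np.r_[np.cos(a),np.sin(a)]
print('press',c-71*e,'hinge',c+95*e)
E
```

```text
press px [357.56402145 268.38701274 128.04288974] [357.90011789 269.21637448 131.51606441]
top 56431 [ 169.01462682 -156.74134942  300.05281909] [866.01234828 719.24957028 772.8091583 ]
[[608.77828629 -75.02883097 336.09155895]
 [663.647574   100.39368752 601.5259064 ]]
side 37684 [100.01019893 -80.18201739 300.00730733] [1039.73887229  574.48677371  625.63778749]
[[608.76446005 -64.92066174 425.78983144]
 [718.89276632 320.21414358 507.618136  ]]
press [354.99503707 270.89374831] hinge [509.55030251 331.46329451]
```

{"fn": "step_arm", "kwargs": {"steps": [[[30,53,0],[0,0,0],-1],[[30,53,0],[0,0,0],-1],[[30,53,0],[0,0,0],-1],[[30,53,0],[0,0,0],-1],[[30,53,0],[0,0,0],-1],[[30,53,0],[0,0,0],-1],[[30,53,0],[0,0,0],-1],[[30,53,0],[0,0,0],-1]]}}

```text
time: 1.8
position: [484.1, -147.6, 233.0]
tool_rot: [3.075, 0.596, 0.007]
wrist_force: [1.3, -0.8, 0.2]
grip_width: 0.003
```

{"fn": "step_arm", "kwargs": {"steps": [[[5,50,0],[0,0,-0.3],-1],[[5,50,0],[0,0,-0.3],-1],[[5,50,0],[0,0,-0.3],-1],[[-24,45,0],[0,0,-0.3],-1],[[-24,45,0],[0,0,0],-1],[[-24,45,0],[0,0,0],-1],[[-24,45,0],[0,0,0],-1],[[-24,45,0],[0,0,0],-1],[[-24,44,0],[0,0,0],-1],[[0,0,-40],[0,0,0],-1]]}}

```text
time: 3.05
position: [357.9, 289.7, 197.8]
tool_rot: [3.08, 0.573, 0.041]
wrist_force: [1.0, 0.3, -0.9]
grip_width: -0.002
```

```bash
python3 - <<'E'
from h import *
from scipy.spatial.transform import Rotation as R
s=status.get_state();print(s['position'],R.from_rotvec(s['tool_rot']).as_matrix().round(3),s['wrist_force'],s['qpos'])
S=np.load('side1.npy')
for y in range(0,400,60):
    q=S[(S[...,2]>380)&(S[...,2]<700)&(abs(S[...,1]-y)<30)&(S[...,0]>500)]
    if len(q): print(y,q[:,0].min(),q[:,2].min())
E
```

```text
[357.87508167 289.70278166 197.78994193] [[ 0.933  0.36   0.028]
 [ 0.36  -0.933 -0.004]
 [ 0.024  0.013 -1.   ]] [ 1.00953531  0.2641305  -0.92023765] [ 0.44717096  0.35306856  1.88300376 -0.01978816  0.88234343  1.66223828]
0 587.7832026019798 422.8530877675049
60 635.1747496495954 423.0175074207814
120 651.0891262604131 423.0784844289743
180 666.5886575788653 422.6486205223058
240 683.8316851111218 422.80527890618293
300 699.7985337960503 422.0923965727369
360 715.681529167472 423.406705363304
```

{"fn": "step_arm", "kwargs": {"steps": [[[-1,-19,-20],[0,1.5,0],-1],[[0,0,-25],[0,0,0],-1],[[0,0,-7],[0,0,0],-1],[[0,0,0],[0,0,0],-1]]}}

```text
time: 3.55
position: [355.6, 271.5, 143.7]
tool_rot: [3.083, 0.581, -0.002]
wrist_force: [0.2, -0.2, 0.8]
grip_width: 0.004
```

{"fn": "step_arm", "kwargs": {"steps": [[[0,0,-5],[0,0,0],-1],[[0,0,-5],[0,0,0],-1],[[0,0,0],[0,0,0],-1]]}}

```text
time: 3.92
position: [357.1, 272.3, 134.8]
tool_rot: [3.084, 0.581, 0.005]
wrist_force: [0.1, 0.2, -0.0]
grip_width: 0.002
```

{"fn": "step_arm", "kwargs": {"steps": [[[0,0,-1],[0,0,0],-1],[[0,0,0],[0,0,0],-1]]}}

```text
time: 4.18
position: [357.3, 272.4, 134.1]
tool_rot: [3.084, 0.582, 0.006]
wrist_force: [0.2, -1.3, 0.3]
grip_width: -0.002
```

{"fn": "step_arm", "kwargs": {"steps": [[[0,0,-1],[0,0,0],-1],[[0,0,0],[0,0,0],-1]]}}

```text
time: 4.42
position: [357.4, 272.4, 133.2]
tool_rot: [3.084, 0.582, 0.007]
wrist_force: [-0.8, 0.4, 0.8]
grip_width: 0.001
```

{"fn": "step_arm", "kwargs": {"steps": [[[-1.5,-2,-1],[0,0,0],-1],[[0,0,-1],[0,0,0],-1],[[0,0,0],[0,0,0],-1]]}}

```text
time: 4.8
position: [355.7, 270.2, 131.0]
tool_rot: [3.084, 0.581, 0.007]
wrist_force: [-0.2, 0.0, 0.4]
grip_width: -0.002
```

{"fn": "step_arm", "kwargs": {"steps": [[[0,0,-1],[0,0,0],-1],[[0,0,0],[0,0,0],-1]]}}

```text
time: 5.05
position: [355.8, 270.3, 130.1]
tool_rot: [3.084, 0.581, 0.007]
wrist_force: [-0.9, -0.5, 1.6]
grip_width: -0.001
```

{"fn": "step_arm", "kwargs": {"steps": [[[0,0,-0.8],[0,0,0],-1],[[0,0,0],[0,0,0],-1]]}}

```text
time: 5.3
position: [355.7, 270.3, 129.3]
tool_rot: [3.084, 0.581, 0.007]
wrist_force: [-0.4, 0.3, 1.7]
grip_width: 0.001
```

{"fn": "step_arm", "kwargs": {"steps": [[[0,0,-0.8],[0,0,0],-1],[[0,0,0],[0,0,0],-1]]}}

```text
time: 5.55
position: [355.7, 270.2, 128.5]
tool_rot: [3.084, 0.582, 0.007]
wrist_force: [-0.6, 0.1, 1.2]
grip_width: -0.001
```

{"fn": "step_arm", "kwargs": {"steps": [[[0,0,-0.7],[0,0,0],-1],[[0,0,0],[0,0,0],-1]]}}

```text
time: 5.8
position: [355.8, 270.3, 127.8]
tool_rot: [3.084, 0.582, 0.007]
wrist_force: [-0.2, -0.5, 1.7]
grip_width: -0.003
```

{"fn": "step_arm", "kwargs": {"steps": [[[0,0,-0.7],[0,0,0],-1],[[0,0,0],[0,0,0],-1]]}}

```text
time: 6.05
position: [355.8, 270.3, 127.4]
tool_rot: [3.084, 0.582, 0.007]
wrist_force: [-0.4, -0.5, 3.7]
grip_width: -0.0
```

{"fn": "step_arm", "kwargs": {"steps": [[[0,0,-0.5],[0,0,0],-1],[[0,0,0],[0,0,0],-1]]}}

```text
time: 6.3
position: [355.8, 270.3, 127.3]
tool_rot: [3.084, 0.582, 0.008]
wrist_force: [-0.2, 0.2, 4.5]
grip_width: 0.001
```

{"fn": "step_arm", "kwargs": {"steps": [[[0,0,-0.8],[0,0,0],-1]]}}

```text
time: 6.42
position: [355.8, 270.3, 126.8]
tool_rot: [3.084, 0.582, 0.008]
wrist_force: [-1.4, -0.5, 7.6]
grip_width: -0.004
```

{"fn": "step_arm", "kwargs": {"steps": [[[0,0,-0.7],[0,0,0],-1]]}}

```text
time: 6.55
position: [355.8, 270.3, 126.3]
tool_rot: [3.084, 0.582, 0.008]
wrist_force: [-0.3, -0.7, 3.0]
grip_width: -0.002
```

{"fn": "step_arm", "kwargs": {"steps": [[[0,0,-0.2],[0,0,0],-1]]}}

```text
time: 6.68
position: [355.8, 270.3, 126.0]
tool_rot: [3.084, 0.582, 0.009]
wrist_force: [0.2, -0.2, 2.5]
grip_width: 0.001
```

```bash
cat > arc.py <<'E'
import numpy as np
e=np.r_[.931,.365];H=np.r_[509.6,331.5]
def tcp(th):
    r=np.interp(th,[0,1.4],[177,156])
    if th<=1.5708: u,z=-r*np.cos(th)+11,r*np.sin(th)
    else: u,z=-188*np.cos(th)+11,156
    return np.r_[H+e*u,130+z]
if __name__=='__main__':
    a=-.024; P0=np.r_[355.8,270.3,126.0]
    for k in range(1,22):
        th=a+k*4*.022; P=tcp(th); print(k,round(th,3),P.round(1),((P-P0)/4).round(1)); P0=P
E
python3 arc.py
```

```text
1 0.064 [356.3 271.4 141.3] [0.1 0.3 3.8]
2 0.152 [359.1 272.5 156.5] [0.7 0.3 3.8]
3 0.24 [363.  274.  171.2] [1.  0.4 3.7]
4 0.328 [368.2 276.1 185.4] [1.3 0.5 3.6]
5 0.416 [374.4 278.5 199. ] [1.6 0.6 3.4]
6 0.504 [381.7 281.4 211.8] [1.8 0.7 3.2]
7 0.592 [390.  284.6 223.8] [2.1 0.8 3. ]
8 0.68 [399.1 288.2 234.9] [2.3 0.9 2.8]
9 0.768 [409.  292.1 245. ] [2.5 1.  2.5]
10 0.856 [419.7 296.2 254. ] [2.7 1.  2.3]
11 0.944 [430.9 300.7 261.9] [2.8 1.1 2. ]
12 1.032 [442.7 305.3 268.6] [2.9 1.2 1.7]
13 1.12 [454.9 310.  274.2] [3.  1.2 1.4]
14 1.208 [467.3 314.9 278.5] [3.1 1.2 1.1]
15 1.296 [480.  319.9 281.6] [3.2 1.2 0.8]
16 1.384 [492.8 324.9 283.5] [3.2 1.3 0.5]
17 1.472 [505.5 329.9 285.2] [3.2 1.2 0.4]
18 1.56 [518.3 334.9 286. ] [3.2 1.3 0.2]
19 1.648 [533.3 340.8 286. ] [3.8 1.5 0. ]
20 1.736 [548.6 346.8 286. ] [3.8 1.5 0. ]
21 1.824 [563.7 352.7 286. ] [3.8 1.5 0. ]
```

{"fn": "step_arm", "kwargs": {"steps": [[[0,0,1],[0,0,0],-1],[[0,0,2],[0,0,0],-1],[[0,0,3],[0,0,0],-1],[[0.2,0.1,3],[0,0,0],-1]]}}

```text
time: 7.18
position: [355.9, 270.3, 135.0]
tool_rot: [3.084, 0.582, 0.007]
wrist_force: [-0.0, 0.5, 1.2]
grip_width: -0.001
```

{"fn": "step_arm", "kwargs": {"steps": [[[0.2,0.2,3.5],[0,0,0],-1],[[0.5,0.3,3.8],[0,0,0],-1],[[0.7,0.3,3.8],[0,0,0],-1],[[0.7,0.3,3.8],[0,0,0],-1],[[0.7,0.3,3.8],[0,0,0],-1]]}}

```text
time: 7.8
position: [358.3, 271.5, 155.0]
tool_rot: [3.084, 0.582, 0.005]
wrist_force: [-0.7, 0.1, 1.2]
grip_width: 0.001
```

```bash
cat > ang.py <<'E'
from h import *
import sys
e=np.r_[.931,.365];f=np.r_[-.365,.931];H=np.r_[509.6,331.5]
for n in('side','top'):
    p,d=shot(n,sys.argv[1]+n+'.png');P=pts(n,d);q=P[...,:2]-H;u=q@e;v=q@f;z=P[...,2]-130
    r=np.hypot(u,z);th=np.arctan2(z,-u)
    m=(d>0)&(abs(v)<85)&(r>60)&(r<150)&(th>-.1)&(th<1.9)&(u<60)
    h,b=np.histogram(th[m],np.arange(-.1,1.95,.05));i=np.argsort(h)[::-1][:4];print(n,[(round(b[j],2),h[j]) for j in i])
s=status.get_state();print(s['position'],s['wrist_force'])
E
python3 ang.py a
```

```text
side [(np.float64(0.1), np.int64(1260)), (np.float64(0.15), np.int64(269)), (np.float64(0.05), np.int64(34)), (np.float64(1.85), np.int64(0))]
top [(np.float64(0.1), np.int64(1317)), (np.float64(0.15), np.int64(880)), (np.float64(0.05), np.int64(10)), (np.float64(0.2), np.int64(7))]
[358.69995793 271.74149249 155.22843768] [-0.53921676 -0.8618136   1.09735481]
```

Clicked, and the flap follows the finger (≈0.145 rad, as predicted). Continuing the arc.

{"fn": "step_arm", "kwargs": {"steps": [[[1.0,0.4,3.8],[0,0,0],-1],[[1.0,0.4,3.7],[0,0,0],-1],[[1.0,0.4,3.7],[0,0,0],-1],[[1.0,0.4,3.7],[0,0,0],-1],[[1.3,0.5,3.6],[0,0,0],-1],[[1.3,0.5,3.6],[0,0,0],-1],[[1.3,0.5,3.6],[0,0,0],-1],[[1.3,0.5,3.6],[0,0,0],-1],[[1.6,0.6,3.4],[0,0,0],-1],[[1.6,0.6,3.4],[0,0,0],-1],[[1.6,0.6,3.4],[0,0,0],-1],[[1.6,0.6,3.4],[0,0,0],-1]]}}

```text
time: 9.4
position: [375.5, 278.3, 200.9]
tool_rot: [3.084, 0.582, 0.008]
wrist_force: [-0.4, -1.1, 1.3]
grip_width: 0.001
```

{"fn": "step_arm", "kwargs": {"steps": [[[1.8,0.8,3.1],[0,0,0],-1],[[1.8,0.8,3.1],[0,0,0],-1],[[1.8,0.8,3.1],[0,0,0],-1],[[1.8,0.8,3.1],[0,0,0],-1],[[2.0,0.8,2.8],[0,0,0],-1],[[2.0,0.8,2.8],[0,0,0],-1],[[2.0,0.8,2.8],[0,0,0],-1],[[2.0,0.8,2.8],[0,0,0],-1],[[2.2,0.9,2.6],[0,0,0],-1],[[2.2,0.9,2.6],[0,0,0],-1],[[2.2,0.9,2.6],[0,0,0],-1],[[2.2,0.9,2.6],[0,0,0],-1]]}}

```text
time: 10.9
position: [401.4, 288.9, 237.3]
tool_rot: [3.084, 0.582, 0.008]
wrist_force: [0.1, -0.7, 1.1]
grip_width: 0.002
```

```bash
python3 ang.py b
```

```text
side [(np.float64(0.7), np.int64(462)), (np.float64(0.65), np.int64(269)), (np.float64(1.85), np.int64(0)), (np.float64(1.8), np.int64(0))]
top [(np.float64(0.7), np.int64(844)), (np.float64(0.65), np.int64(87)), (np.float64(0.75), np.int64(1)), (np.float64(1.85), np.int64(0))]
[401.85835463 289.15992064 237.49718809] [0.1245507  0.22849012 0.22955347]
```

{"fn": "step_arm", "kwargs": {"steps": [[[2.2,0.9,2.2],[0,0,0],-1],[[2.2,0.9,2.2],[0,0,0],-1],[[2.2,0.9,2.2],[0,0,0],-1],[[2.2,0.9,2.2],[0,0,0],-1],[[2.4,0.9,2.0],[0,0,0],-1],[[2.4,0.9,2.0],[0,0,0],-1],[[2.4,0.9,2.0],[0,0,0],-1],[[2.4,0.9,2.0],[0,0,0],-1],[[2.6,1.0,1.8],[0,0,0],-1],[[2.6,1.0,1.8],[0,0,0],-1],[[2.6,1.0,1.8],[0,0,0],-1],[[2.6,1.0,1.8],[0,0,0],-1]]}}

```text
time: 12.5
position: [432.2, 301.0, 262.8]
tool_rot: [3.085, 0.582, 0.009]
wrist_force: [1.2, 0.3, 0.6]
grip_width: -0.001
```

{"fn": "step_arm", "kwargs": {"steps": [[[2.7,1.1,1.6],[0,0,0],-1],[[2.7,1.1,1.6],[0,0,0],-1],[[2.7,1.1,1.6],[0,0,0],-1],[[2.7,1.1,1.6],[0,0,0],-1],[[2.8,1.1,1.3],[0,0,0],-1],[[2.8,1.1,1.3],[0,0,0],-1],[[2.8,1.1,1.3],[0,0,0],-1],[[2.8,1.1,1.3],[0,0,0],-1],[[3,1.2,1],[0,0,0],-1],[[3,1.2,1],[0,0,0],-1],[[3,1.2,1],[0,0,0],-1],[[3,1.2,1],[0,0,0],-1]]}}

```text
time: 14.0
position: [468.7, 315.5, 279.4]
tool_rot: [3.084, 0.582, 0.009]
wrist_force: [-0.2, -1.0, 0.6]
grip_width: -0.002
```

```bash
python3 ang.py c
```

```text
side [(np.float64(1.85), np.int64(0)), (np.float64(1.8), np.int64(0)), (np.float64(1.75), np.int64(0)), (np.float64(1.7), np.int64(0))]
top [(np.float64(1.2), np.int64(182)), (np.float64(1.85), np.int64(0)), (np.float64(1.75), np.int64(0)), (np.float64(1.8), np.int64(0))]
[469.05879114 315.68809404 279.51451317] [0.36931498 0.79589617 0.03880674]
```

{"fn": "step_arm", "kwargs": {"steps": [[[3,1.2,0.7],[0,0,0],-1],[[3,1.2,0.7],[0,0,0],-1],[[3,1.2,0.7],[0,0,0],-1],[[3,1.2,0.7],[0,0,0],-1],[[3,1.2,0.5],[0,0,0],-1],[[3,1.2,0.5],[0,0,0],-1],[[3,1.2,0.5],[0,0,0],-1],[[3,1.2,0.5],[0,0,0],-1],[[3,1.2,0.2],[0,0,0],-1],[[3,1.2,0.2],[0,0,0],-1],[[3,1.2,0.2],[0,0,0],-1],[[3,1.2,0.2],[0,0,0],-1]]}}

```text
time: 15.6
position: [507.4, 331.0, 285.3]
tool_rot: [3.085, 0.582, 0.009]
wrist_force: [0.8, 0.2, 0.3]
grip_width: 0.002
```

{"fn": "step_arm", "kwargs": {"steps": [[[3,1.2,0],[0,0,0],-1],[[3,1.2,0],[0,0,0],-1],[[3,1.2,0],[0,0,0],-1],[[3,1.2,0],[0,0,0],-1],[[3,1.2,0],[0,0,0],-1],[[3,1.2,0],[0,0,0],-1],[[3,1.2,0],[0,0,0],-1],[[3,1.2,0],[0,0,0],-1],[[3,1.2,0],[0,0,0],-1],[[3,1.2,0],[0,0,0],-1],[[3,1.2,0],[0,0,0],-1],[[3,1.2,0],[0,0,0],-1]]}}

```text
time: 17.1
position: [545.5, 346.2, 284.6]
tool_rot: [3.084, 0.582, 0.007]
wrist_force: [0.2, -0.3, 0.0]
grip_width: 0.001
```

```bash
python3 ang.py d
```

```text
side [(np.float64(1.55), np.int64(747)), (np.float64(1.6), np.int64(612)), (np.float64(1.5), np.int64(324)), (np.float64(1.45), np.int64(20))]
top [(np.float64(1.55), np.int64(225)), (np.float64(1.6), np.int64(213)), (np.float64(1.5), np.int64(102)), (np.float64(1.45), np.int64(4))]
[545.67944262 346.23180399 284.62493814] [ 0.0190423  -0.99578202  0.17483053]
```

```bash
python3 - <<'E'
import cv2,numpy as np
a=cv2.imread('pics/dside.png');b=cv2.imread('pics/dtop.png')
cv2.imwrite('pics/d.png',np.vstack([cv2.resize(a[60:330],(512,270)),cv2.resize(b[60:330],(512,270))]))
E
```

```text
(no output)
```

View pics/d.png

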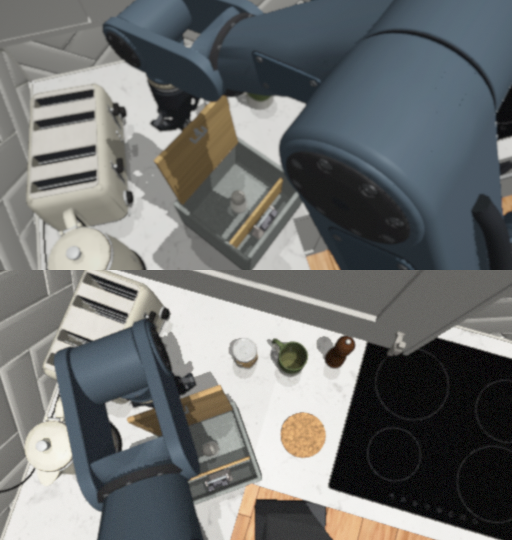

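The flap is open with the finger behind it. The salt shows at about (237,258) in the side view and (209,237) in the top view. I'll back off slowly and check that the angle doesn't change.

{"fn": "step_arm", "kwargs": {"steps": [[[2,0.8,0],[0,0,0],-1],[[2,0.8,0],[0,0,0],-1],[[2,0.8,0],[0,0,0],-1],[[2,0.8,0],[0,0,0],-1],[[2,0.8,0],[0,0,0],-1],[[2,0.8,0],[0,0,0],-1]]}}

```text
time: 17.95
position: [558.1, 351.3, 284.7]
tool_rot: [3.084, 0.582, 0.006]
wrist_force: [-0.4, 0.1, -0.3]
grip_width: 0.003
```

```bash
python3 ang.py e; python3 - <<'E'
from h import *
e=np.r_[.931,.365];f=np.r_[-.365,.931];H=np.r_[509.6,331.5]
for n in('side','top'):
    p,d=shot(n);P=pts(n,d);q=P[...,:2]-H;u=q@e;v=q@f
    m=(d>0)&(abs(v)<88)&(u>-135)&(u<-8)&(P[...,2]>90)&(P[...,2]<103)
    if m.sum(): 
        r=cv2.minEnclosingCircle(P[m][:,:2].astype(np.float32));print(n,m.sum(),np.median(P[m],0),P[m].mean(0),r,u[m].mean(),v[m].mean())
    print(n,find(n,'salt'))
E
```

```text
side [(np.float64(1.55), np.int64(746)), (np.float64(1.6), np.int64(601)), (np.float64(1.5), np.int64(328)), (np.float64(1.45), np.int64(21))]
top [(np.float64(1.6), np.int64(214)), (np.float64(1.55), np.int64(209)), (np.float64(1.5), np.int64(87)), (np.float64(1.45), np.int64(2))]
[558.2195767  351.29163372 284.66791966] [-0.99367972  0.3101411   0.74601918]
side 105 [430.6189667  300.15420126  94.48040658] [431.22241529 299.73809382  94.20077848] ((432.2493591308594, 299.2516174316406), 14.456937789916992) -84.56262712194606 -0.9625162384887751
side [(0.55, [421.3, 302.2, 82.8])]
top 100 [432.31627636 297.79808958  94.85984688] [432.44046102 297.45464071  94.49573182] ((431.7620849609375, 297.1539611816406), 15.78848934173584) -84.26208693660259 -3.532997771996004
top [(0.62, [438.1, 292.6, 90.3])]
```

{"fn": "step_arm", "kwargs": {"steps": [[[0,0,10],[0,0,0],-1],[[0,0,15],[0,0,0],-1],[[0,0,20],[0,0,0],-1],[[0,0,20],[0,0,0],-1],[[-25,-10,0],[0,0,0],-1],[[-33,-14,0],[0,0,0],-1],[[-33,-14,0],[0,0,0],-1],[[-30,-14,0],[0,0,0],1],[[0,0,0],[0,0,0],1],[[0,0,0],[0,0,0],1]]}}

```text
time: 19.5
position: [436.6, 299.0, 364.1]
tool_rot: [-3.086, -0.582, -0.034]
wrist_force: [0.3, 0.1, -0.1]
grip_width: 0.639
```

```bash
python3 ang.py f;python3 - <<'E'
from h import *
from scipy.spatial.transform import Rotation as R
print(R.from_rotvec(status.get_state()['tool_rot']).as_matrix().round(3))
E
```

```text
side [(np.float64(1.55), np.int64(413)), (np.float64(1.6), np.int64(323)), (np.float64(1.5), np.int64(194)), (np.float64(1.45), np.int64(15))]
top [(np.float64(1.55), np.int64(196)), (np.float64(1.6), np.int64(164)), (np.float64(1.5), np.int64(98)), (np.float64(1.45), np.int64(3))]
[436.70861388 299.01554335 363.55475112] [-0.48740406 -0.18462857 -0.52272105]
[[ 0.931  0.364  0.02 ]
 [ 0.364 -0.931  0.004]
 [ 0.02   0.003 -1.   ]]
```

{"fn": "step_arm", "kwargs": {"steps": [[[-4,-1,-30],[0,1.1,0],1],[[0,0,-40],[0,0,0],1],[[0,0,-40],[0,0,0],1],[[0,0,-40],[0,0,0],1],[[0,0,-40],[0,0,0],1],[[0,0,-15],[0,0,0],1],[[0,0,0],[0,0,0],1],[[0,0,0],[0,0,0],1]]}}

```text
time: 20.6
position: [442.0, 301.1, 152.5]
tool_rot: [-3.082, -0.579, -0.016]
wrist_force: [-0.4, 0.7, 0.4]
grip_width: 0.998
```

{"fn": "step_arm", "kwargs": {"steps": [[[-10,-3,-10],[0,0.4,0],1],[[0,0,-12],[0,0,0],1],[[0,0,0],[0,0,0],1]]}}

```text
time: 20.98
position: [432.4, 298.4, 130.9]
tool_rot: [-3.08, -0.578, -0.01]
wrist_force: [0.2, 0.4, -0.7]
grip_width: 1.003
```

```bash
python3 - <<'E'
from h import *
from scipy.spatial.transform import Rotation as R
a,_=shot('side');b,_=shot('top');x=np.hstack([a[150:350,130:350],b[130:330,110:330]])
cv2.imwrite('pics/g.png',cv2.resize(x,None,fx=1.8,fy=1.8)[:,:,::-1])
s=status.get_state();print(s['position'],R.from_rotvec(s['tool_rot']).as_matrix().round(3))
E
```

```text
[432.94984462 298.653464   131.53233088] [[ 0.932  0.363  0.006]
 [ 0.363 -0.932  0.01 ]
 [ 0.009 -0.007 -1.   ]]
```

View pics/g.png

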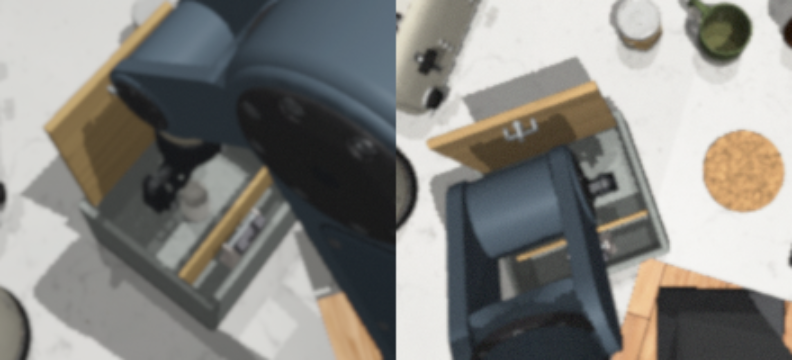

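The fingers straddle the salt (left crop, ~(190,195)). The wrist housing is close to the open flap, so I'll check its clearance in depth before descending.

```bash
python3 - <<'E'
from h import *
e=np.r_[.931,.365];f=np.r_[-.365,.931];H=np.r_[509.6,331.5]
for n in('side','top'):
    p,d=shot(n);P=pts(n,d);q=P[...,:2]-H;u=q@e;v=q@f;z=P[...,2];p=p.astype(int)
    m=(d>0)&(p[...,2]>p[...,0]+15)&(u>-250)&(u<150)&(abs(v)<250)&(z>140)
    for a in range(150,560,40):
        k=m&(z>=a)&(z<a+40)
        if k.sum()>5: print(n,a,k.sum(),np.percentile(u[k],[2,98,99.5]).round(),np.percentile(v[k],[2,98]).round())
E
```

```text
side 430 1480 [-117.  -61.  -59.] [-46.  52.]
side 470 355 [-120.  -74.  -73.] [-58.  51.]
side 510 610 [-165. -120. -118.] [-57.  50.]
side 550 49 [-175. -161. -159.] [-21.  49.]
top 430 2313 [-118.  -55.  -53.] [-62.  41.]
top 470 584 [-117.  -73.  -71.] [-61.  46.]
top 510 1321 [-207. -119. -117.] [-62.  45.]
top 550 395 [-196. -160. -159.] [-62.  45.]
```

{"fn": "step_arm", "kwargs": {"steps": [[[-1,-0.5,-20],[0,0,0],1],[[0,0,-20],[0,0,0],1],[[0,0,-20],[0,0,0],1],[[0,0,-15],[0,0,0],1],[[0,0,-10],[0,0,0],1],[[0,0,-5],[0,0,0],1],[[0,0,0],[0,0,0],1]]}}

```text
time: 22.05
position: [435.8, 299.8, 41.6]
tool_rot: [-3.077, -0.578, -0.027]
wrist_force: [-0.2, 0.8, -0.1]
grip_width: 1.002
```

{"fn": "step_arm", "kwargs": {"steps": [[[-4,-1.5,-3],[0,0.8,0],1],[[0,0,0],[0,0,0],1],[[0,0,0],[0,0,0],-1],[[0,0,0],[0,0,0],-1],[[0,0,0],[0,0,0],-1],[[0,0,0],[0,0,0],-1],[[0,0,0],[0,0,0],-1],[[0,0,0],[0,0,0],-1]]}}

```text
time: 23.05
position: [432.7, 298.8, 40.4]
tool_rot: [-3.074, -0.578, -0.01]
wrist_force: [0.7, 0.1, 0.2]
grip_width: 0.439
```

{"fn": "step_arm", "kwargs": {"steps": [[[0,0,4],[0,0,0],-1],[[0,0,6],[0,0,0],-1],[[0,0,10],[0,0,0],-1],[[0,0,10],[0,0,0],-1],[[0,0,0],[0,0,0],-1],[[0,0,0],[0,0,0],-1]]}}

```text
time: 23.8
position: [432.7, 298.8, 72.8]
tool_rot: [-3.074, -0.578, -0.011]
wrist_force: [-0.9, -0.9, -1.2]
grip_width: 0.438
```

```bash
python3 - <<'E'
from h import *
for n in('side','top'):
    p,d=shot(n,'h%s.png'%n);print(n,find(n,'salt'))
s=status.get_state();print(s['position'],s['wrist_force'],s['grip_width'])
a=cv2.imread('pics/hside.png')[180:330,150:330];cv2.imwrite('pics/h.png',cv2.resize(a,None,fx=3,fy=3))
E
```

```text
side [(0.47, [709.8, 223.1, 98.0]), (0.44, [416.6, 299.8, 89.2])]
top []
[432.49243863 298.67829469  72.37340317] [ 0.82023263  0.61112187 -1.14392409] 0.43963815122467975
```

View pics/h.png

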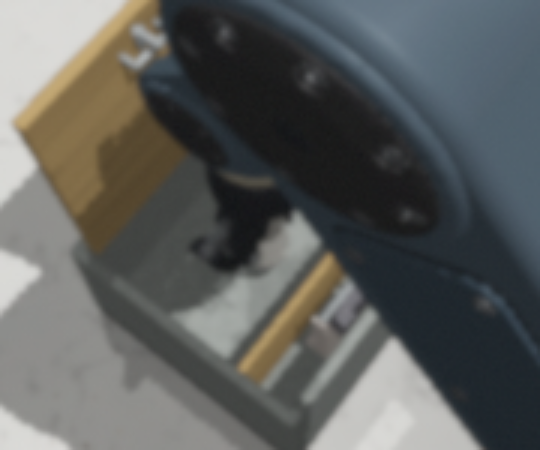

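The shaker hangs between the fingers (crop ~(270,250)), clear of the divider, with −1.1 N on the wrist. Lifting it out and carrying it to the mat.

{"fn": "step_arm", "kwargs": {"steps": [[[0,0,12],[0,0,0],-1],[[0,0,20],[0,0,0],-1],[[0,0,25],[0,0,0],-1],[[0,0,25],[0,0,0],-1],[[0,0,25],[0,0,0],-1],[[0,0,25],[0,0,0],-1],[[0,0,20],[0,0,0],-1],[[0,0,10],[0,0,0],-1],[[0,0,0],[0,0,0],-1]]}}

```text
time: 25.12
position: [430.5, 297.8, 242.9]
tool_rot: [-3.074, -0.578, -0.008]
wrist_force: [-0.4, -0.3, -0.1]
grip_width: 0.433
```

{"fn": "step_arm", "kwargs": {"steps": [[[3,-12,0],[0,0,0],-1],[[4,-22,0],[0,0,0],-1],[[6,-30,0],[0,0,0],-1],[[6,-30,0],[0,0,0],-1],[[6,-30,0],[0,0,0],-1],[[6,-30,0],[0,0,0],-1],[[6,-30,0],[0,0,0],-1],[[5,-25,0],[0,0,0],-1],[[3,-15,0],[0,0,0],-1],[[0,-5,0],[0,0,0],-1],[[0,0,0],[0,0,0],-1]]}}

```text
time: 26.5
position: [470.2, 55.2, 233.4]
tool_rot: [-3.074, -0.575, 0.025]
wrist_force: [0.4, -0.4, -0.6]
grip_width: 0.435
```

```bash
python3 - <<'E'
from h import *
from scipy.spatial.transform import Rotation as R
s=status.get_state();print(s['position'],R.from_rotvec(s['tool_rot']).as_matrix().round(3),s['wrist_force'],s['grip_width'])
a,_=shot('side');b,_=shot('top')
cv2.imwrite('pics/i.png',np.vstack([a[30:330],b[60:330]])[:,:,::-1])
E
```

```text
[470.15193274  55.15584874 233.39740934] [[ 0.932  0.361 -0.018]
 [ 0.362 -0.932  0.011]
 [-0.013 -0.017 -1.   ]] [ 0.38826731 -0.39502897 -0.57245911] 0.43511583823963235
```

View pics/i.png

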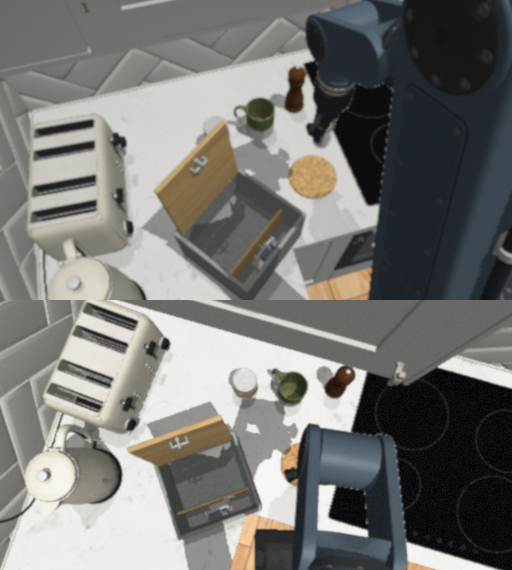

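The caddy is empty, the flap is open, the bystanders haven't moved, and the gripper holds the shaker next to the mat (side view ~(318,130); the arm partly hides it). Now centring and lowering.

{"fn": "step_arm", "kwargs": {"steps": [[[5,-6,-15],[0,-0.6,0],-1],[[5,-6,-25],[0,-0.6,0],-1],[[0,0,-30],[0,0,0],-1],[[0,0,-30],[0,0,0],-1],[[0,0,-30],[0,0,0],-1],[[0,0,-20],[0,0,0],-1],[[0,0,-8],[0,0,0],-1],[[0,0,0],[0,0,0],-1],[[0,0,0],[0,0,0],-1]]}}

```text
time: 27.72
position: [482.9, 50.1, 73.9]
tool_rot: [-3.076, -0.596, -0.023]
wrist_force: [0.1, 0.9, -1.1]
grip_width: 0.438
```

```bash
python3 - <<'E'
from h import *
from scipy.spatial.transform import Rotation as R
s=status.get_state();print(s['position'],R.from_rotvec(s['tool_rot']).as_matrix().round(3)[:,2],s['wrist_force'],s['grip_width'])
a,_=shot('side');print(find('side','salt'))
cv2.imwrite('pics/j.png',cv2.resize(a[110:290,240:420],None,fx=3,fy=3)[:,:,::-1])
E
```

```text
[482.87879565  50.124362    73.88897424] [ 0.013  0.011 -1.   ] [ 0.12010747  0.94909181 -1.12187504] 0.4375939538297946
[(0.42, [468.2, 53.2, 83.3])]
```

View pics/j.png

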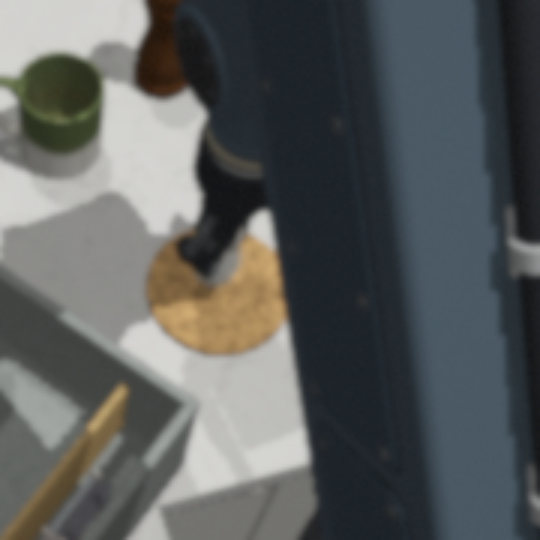

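The shaker (crop ~(220,262)) hangs over the mat, about 33 mm up.

{"fn": "step_arm", "kwargs": {"steps": [[[-2,-4,-8],[0,0.4,0],-1],[[0,-3,-8],[0,0,0],-1],[[0,0,-7],[0,0,0],-1],[[0,0,-4],[0,0,0],-1],[[0,0,0],[0,0,0],-1]]}}

```text
time: 28.45
position: [481.3, 42.0, 45.8]
tool_rot: [-3.076, -0.594, -0.014]
wrist_force: [-0.5, -0.3, -0.6]
grip_width: 0.437
```

{"fn": "step_arm", "kwargs": {"steps": [[[0,0,-1.5],[0,0,0],-1],[[0,0,-1.5],[0,0,0],-1],[[0,0,0],[0,0,0],-1]]}}

```text
time: 28.82
position: [481.5, 42.2, 42.8]
tool_rot: [-3.076, -0.594, -0.015]
wrist_force: [-0.4, 0.2, -1.2]
grip_width: 0.435
```

{"fn": "step_arm", "kwargs": {"steps": [[[0,0,-1],[0,0,0],-1],[[0,0,-0.7],[0,0,0],-1]]}}

```text
time: 29.08
position: [481.7, 42.2, 41.2]
tool_rot: [-3.076, -0.595, -0.016]
wrist_force: [0.1, -0.8, -0.6]
grip_width: 0.437
```

{"fn": "step_arm", "kwargs": {"steps": [[[0,0,-0.7],[0,0,0],-1]]}}

```text
time: 29.2
position: [481.8, 42.2, 40.5]
tool_rot: [-3.076, -0.595, -0.016]
wrist_force: [0.3, -0.2, -1.5]
grip_width: 0.436
```

{"fn": "step_arm", "kwargs": {"steps": [[[0,0,-0.7],[0,0,0],-1]]}}

```text
time: 29.32
position: [482.1, 42.2, 40.3]
tool_rot: [-3.076, -0.594, -0.017]
wrist_force: [-0.1, 1.3, 9.7]
grip_width: 0.441
```

{"fn": "step_arm", "kwargs": {"steps": [[[0,0,0.2],[0,0,0],-1],[[0,0,0],[0,0,0],0.1],[[0,0,0],[0,0,0],0.3],[[0,0,0],[0,0,0],0.7],[[0,0,0],[0,0,0],1],[[0,0,0],[0,0,0],1],[[0,0,0],[0,0,0],1]]}}

```text
time: 30.2
position: [482.3, 42.1, 40.5]
tool_rot: [-3.076, -0.595, -0.018]
wrist_force: [-0.2, 0.6, -0.0]
grip_width: 0.999
```

{"fn": "step_arm", "kwargs": {"steps": [[[0,0,8],[0,0,0],1],[[0,0,15],[0,0,0],1],[[0,0,25],[0,0,0],1],[[0,0,35],[0,0,0],1],[[0,0,35],[0,0,0],1],[[0,0,35],[0,0,0],1],[[-5,-50,10],[0,0,0],1],[[-5,-55,0],[0,0,0],1],[[-5,-55,0],[0,0,0],1],[[-5,-55,0],[0,0,0],1],[[-5,-55,0],[0,0,0],1],[[0,0,0],[0,0,0],1]]}}

```text
time: 31.7
position: [455.3, -235.4, 215.9]
tool_rot: [-3.082, -0.603, -0.03]
wrist_force: [0.2, -0.2, -0.1]
grip_width: 1.001
```

```bash
python3 ang.py k; python3 - <<'E'
from h import *
for n in('side','top'):
    p,d=shot(n,'l%s.png'%n);P=pts(n,d)
    m=(d>0)&(np.hypot(P[...,0]-481,P[...,1]-43)<60)&(P[...,2]>88)&(P[...,2]<110)
    print(n,m.sum(),P[m].mean(0),P[m].max(0)-P[m].min(0),find(n,'salt'))
    for q in('pepper_mill','honey_jar','mug','mat'): print(q,find(n,q)[:1])
a=cv2.imread('pics/lside.png');b=cv2.imread('pics/ltop.png');cv2.imwrite('pics/l.png',np.vstack([a[60:330],b[60:330]]))
E
```

```text
side [(np.float64(1.55), np.int64(747)), (np.float64(1.6), np.int64(608)), (np.float64(1.5), np.int64(319)), (np.float64(1.45), np.int64(20))]
top [(np.float64(1.55), np.int64(342)), (np.float64(1.6), np.int64(294)), (np.float64(1.5), np.int64(158)), (np.float64(1.45), np.int64(5))]
[ 454.57134532 -231.29878031  215.38124845] [0.65937281 0.21812731 0.36315763]
side 96 [479.556168    45.75187313  93.14070385] [27.76226077 28.8966616   9.89231888] [(0.6, [473.8, 50.5, 69.5])]
pepper_mill [(0.85, [694.1, -34.8, 89.7])]
honey_jar [(0.64, [707.5, 216.1, 98.7])]
mug [(0.97, [691.6, 86.0, 60.8])]
mat [(0.62, [465.8, 54.8, 5.2])]
top 109 [481.56859019  43.54932585  94.22548266] [28.8471141  29.23554122 11.37354548] [(0.6, [484.2, 49.6, 90.7])]
pepper_mill [(0.86, [695.0, -38.7, 120.9])]
honey_jar [(0.91, [693.1, 208.0, 102.4])]
mug [(0.61, [518.7, 330.7, 271.0])]
mat [(0.63, [474.1, 47.0, 5.2])]
```

View pics/l.png

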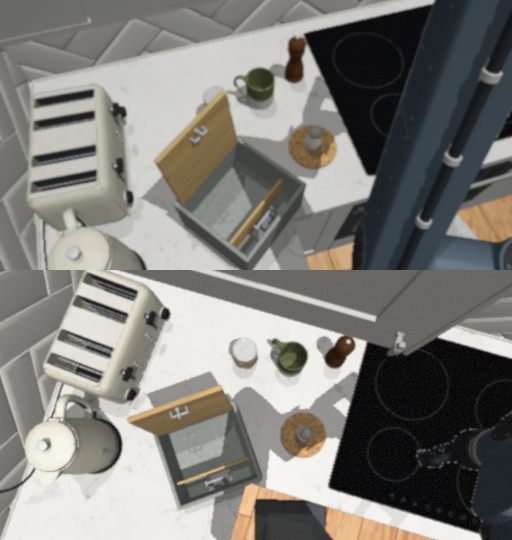

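The salt stands upright in the middle of the mat (side view ~(315,135), top view ~(304,434)). The flap is open, the bystanders haven't moved and the arm is clear, so I'm handing in.

```bash
python3 -c "
from rig import ticket
print(ticket.hand_in())"
```

```text
the job is handed in; nothing more can be done
None
```

The job is done and handed in, with no faults seen in the last pictures; handing in gave no verdict.

- **Flap:** I pressed the mark until it clicked, about 4 mm below flush. The highest force I read was about 7.6 N. I then kept the closed fingers on the flap for about 10 s as it rose to its stop. Its measured angle did not change when I backed the fingers off, or in the last check. The angle works out at about 1.69 rad after allowing for the flap's thickness.
- **Salt:** I lifted it out of the caddy and lowered it onto the mat, where the force peaked at about 10 N on touchdown, then released it. The last check showed it upright at about (481, 44) mm, with the mat's centre at about (480, 43) mm.
- **Bystanders and arm:** The pepper mill, honey jar and mug look unmoved in the pictures. The arm stands clear, and the clock read about 32 s at hand-in.
- **Readings that disagreed:**
  - One top-view detection of the mug landed on the flap. The side view and the picture show the mug where it was.
  - One side-view honey jar position was about 25 mm off its first one. The top view agreed within about 6 mm, and the flap partly hides the jar in the side view.
  - The gripper width on the salt read about 37 mm where I expected 44 mm for the glass, but the grip held.

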